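Sort the counter strays into the stock trays

TASK

Sort the five loose things in the middle of the counter into the stock trays: both paint tubes into the blue tray, both erasers into the yellow tray and the black charcoal carton into the green tray. Lay each one flat on the floor of its tray, the same way up as it lies now, wholly inside the walls and not on top of another, and leave the yellow and the pink paint jar standing where they are.

Things in the scene. Friction and masses are not known exactly. Their poses are not given: they have to be found in the camera images.
- red_tube: white oil colour tube with a red band, lying flat: about 34 mm wide (own x), 122 mm long (own y), 25 mm high, 40 g nominal, flattened towards the end at -y, screw cap at +y; can be pinched across own x at the middle. Origin: centre of its underside; z up. Goes into the blue tray.
- green_tube: white oil colour tube with a green band, lying flat: about 34 mm wide (own x), 122 mm long (own y), 25 mm high, 40 g nominal, flattened towards the end at -y, screw cap at +y; can be pinched across own x at the middle. Origin: centre of its underside; z up. Goes into the blue tray.
- pink_eraser: eraser with a pink end in a red card sleeve, lying flat: a block 23 mm wide (own x), 56 mm long (own y), 13 mm high, 25 g nominal. Origin: centre of its underside; z up. Goes into the yellow tray.
- blue_eraser: eraser with a light blue end in a red card sleeve, lying flat: a block 23 mm wide (own x), 56 mm long (own y), 13 mm high, 25 g nominal. Origin: centre of its underside; z up. Goes into the yellow tray.
- carton: black card carton lying on its side: 150 mm long (own x), 38 mm wide (own y), 38 mm high, 85 g nominal. Origin: centre of its underside; z up. Goes into the green tray. A green pencil sharpener about 0.13 m high stands at the back of the counter, straight ahead of the robot with its front about 0.68 m away: carry long things well above that height or clear of it.
- blue_tray: blue stock tray fixed to the counter, open on top: outside 174 mm (own x) by 128 mm (own y), 16 mm high, walls 4 mm, inside 166 by 120 mm, inner floor 4 mm above the counter. Origin: centre of its underside; z up; x along its long side, away from the robot to within 0.15 rad. A small blank paper ticket is on the front (-x) wall. For the paint tubes.
- yellow_tray: yellow stock tray fixed to the counter, open on top: outside 174 mm (own x) by 128 mm (own y), 16 mm high, walls 4 mm, inside 166 by 120 mm, inner floor 4 mm above the counter. Origin: centre of its underside; z up; x along its long side, away from the robot to within 0.15 rad. A small blank paper ticket is on the front (-x) wall. For the erasers.
- green_tray: green stock tray fixed to the counter, open on top: outside 174 mm (own x) by 128 mm (own y), 16 mm high, walls 4 mm, inside 166 by 120 mm, inner floor 4 mm above the counter. Origin: centre of its underside; z up; x along its long side, away from the robot to within 0.15 rad. A small blank paper ticket is on the front (-x) wall. For the charcoal carton.
- yellow_jar: clear jar of yellow paint standing upright, 68 mm across and 61 mm high, white lid; a bystander to be left where it stands. Origin: centre of its underside; z up.
- pink_jar: clear jar of pink paint standing upright, 68 mm across and 61 mm high, white lid; a bystander to be left where it stands. Origin: centre of its underside; z up.

How it is judged:
By the outcome, as a careful person would: the job done as asked, in the order asked, and still so for the second after the job is handed in, with the robot touching nothing.
It also fails if it takes over 144 s, if anything falls off the work surface, if the arm or the gripper's body presses on something with over 40 N, if the wrist force passes 120 N, or if a joint passes its speed limit or range.

ROBOT

A 6-joint arm with a two-finger parallel gripper is mounted at the origin on a cart in front of the work surface, level with it; the furniture and walls round the work are solid. World frame = base frame: x ahead of the robot, y to its left, z up, the work surface at z = 0. Lengths are in mm, angles in degrees, forces in N, time in s.
With the tool pointing down it reaches from about 300 to 1000 mm from the base axis. Payload 5.1 kg.
Tool frame: the origin (TCP) lies midway between the tips of the shut fingers; the grasp point (between the pads) lies 19 mm behind it; z points along the fingers, y is the line along which they close (so a half turn about z gives the same grasp; the last joint's range is limited). The gripper opens to 95 mm and grips with 3 to 60 N. Pads are 20 mm wide; open, the fingers measure 119 mm over their backs; the gripper's body (75 mm by 180 mm) begins 59 mm behind the grasp point.
Start: joints at [-74.29, 7.093, 94.555, -0, 78.352, -4.733], TCP at [226.998, -609.062, 214.656] pointing down, gripper open.
Joint ranges: [-149.61, 149.61], [-58.7, 133.49], [1.44, 155.28], [-77.14, 257.14], [18.33, 153.61], [-166.67, 166.67]. Speed limits (degrees/s): [147.25, 147.25, 180, 180, 180, 180].

INTERFACE

Orientations are given as a 3x3 rotation matrix whose columns are the frame's x, y, z axes.
In Python, from rig import read_state, optics, env gives the robot as it stands.
- The arm moves only by the tool servo_tool, never from a script. Its argument "steps" is a list of rows, each an object with "dr": the turn, a rotation vector about the tool's x, y, z in degrees, a list of three; "xyz": the shift along the tool's x, y, z in cm, a list of three; "gripper": the opening, from 0 (shut) to 1 (fully open). In form: [{"dr": [ax, ay, az], "xyz": [dx, dy, dz], "gripper": gripper}, ...]. A call has 1 to 20 rows; each row shifts and turns the commanded pose from where the row before left it, along the tool's axes as they then stand; what a row does not reach is not made up. A row lasts 1/8 s, in which the tool goes at most 62.5 mm and 10.7 degrees, less where a joint would pass 70% of its speed; a pose out of reach is approached as far as the arm can. A call with a gripper value outside its range is refused whole. The fingers move at their own pace and stop on an object; "grip_force" is the grip in N (left out, the last holds). Time passes only in rows, so rows that do not move let the fingers close. It gives the time, the measured TCP pose, the force, the opening and the grip force at its end, in the units of the state.
- read_state(): the state, without advancing time (a new reading comes with each control period).
- optics.capture(name): name is "side" or "top" or "wrist"; returns (picture, depth): 400x640x3 uint8, red, green, blue; 400x640 float32, mm along the optical axis (not along the pixel's ray), 0 where there is no reading.
- optics.camera_model(name): a dict with "K" (3x3 intrinsics, pixels), "R" (3x3) and "t" (3): a world point X has camera coordinates R X + t. Camera axes: x right, y down, z forward; pixel columns grow to the right and rows downward; lengths in mm; the calibration is good to about 2 mm. A picture is of the moment at which its call begins: read the wrist's pose just before it. camera_model takes no time and is no camera call; for the wrist camera it gives the pose at the moment of the call.
- env.close_job(): hands the job in; it is judged then, once.
The state is a dict: "clock": time; "joint_positions": joint angles; "qd": joint speeds; "joint_efforts": joint torques, N m; "ee_pos": TCP position; "eef_rot": TCP orientation; "force": force on the tool from outside, world axes, zero at the start; "torque": the same for the moment, N m; "opening": finger opening in mm; "grip_force": force on a finger pad.
Only numpy, scipy, OpenCV 4.12 (cv2) and the standard library are available. Lean on these libraries where they do the work, as an engineer would, in place of code of your own. Each camera call takes 0.05 s, during which the arm holds its last target. There are 200 camera calls.

## Working session

There is one attempt and no reset: what is moved stays moved. The work goes in short steps, Python scripts to look and compute and a tool call to move; the robot and the scene stay as the last step left them, time stands still between calls to the robot, and variables do not carry over. Pictures are saved under pics/ and viewed, at most 14 in all, crops included, and the job is handed in when it is done.

Besides the shell and the picture viewer there is one more tool, called as name(argument=value, ...) on one line, values as JSON. servo_tool: Moves the arm, as the interface text tells. Its arguments: {"type":"object","properties":{"steps":{"type":"array","items":{"type":"object","properties":{"dr":{"type":"array","items":{"type":"number"}},"xyz":{"type":"array","items":{"type":"number"}},"gripper":{"type":"number"}}}},"grip_force":{"type":"number"}},"required":["steps"]}

```bash
mkdir -p pics; ls; python3 - <<'E'
from rig import read_state, optics, env
import cv2,numpy as np
s=read_state();print(s['clock'],s['ee_pos'],s['eef_rot'],s['opening'])
for n in ['top','side']:
    p,d=optics.capture(n);cv2.imwrite(f'pics/{n}0.png',p[:,:,::-1]);np.savez(f'{n}0.npz',p=p,d=d)
    m=optics.camera_model(n);print(n,m,(d>0).mean())
E
```

```text
pics
0.0 [ 226.83949781 -608.44336403  213.39854733] [[ 9.37018018e-01  3.49280564e-01 -5.66774017e-04]
 [ 3.49280985e-01 -9.37015912e-01  1.99339231e-03]
 [ 1.65176918e-04 -2.06580790e-03 -9.99997853e-01]] 95.02764401211638
top {'K': array([[363.13607401,   0.        , 318.76459209],
       [  0.        , 363.13607401, 202.26171678],
       [  0.        ,   0.        ,   1.        ]]), 'R': array([[-0.02698591, -0.99963514,  0.00116285],
       [-0.99149999,  0.02661814, -0.12735483],
       [ 0.12727741, -0.00458975, -0.99185654]]), 't': array([ 15.4738832 , 507.28951297, 916.58801079])} 0.9957421875
side {'K': array([[459.81928777,   0.        , 313.62457649],
       [  0.        , 459.81928777, 193.80629417],
       [  0.        ,   0.        ,   1.        ]]), 'R': array([[-0.90082193, -0.43405356, -0.01083323],
       [-0.27615596,  0.5920226 , -0.75713085],
       [ 0.33504886, -0.67904841, -0.65317342]]), 't': array([ 455.5699945 ,  175.01701324, 1210.27046365])} 0.99607421875
```

View pics/top0.png

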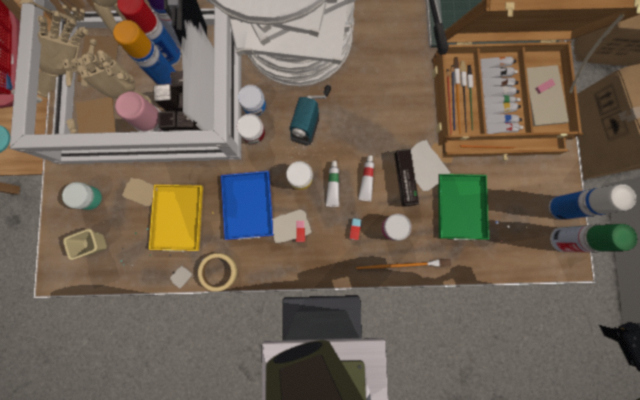

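View pics/side0.png

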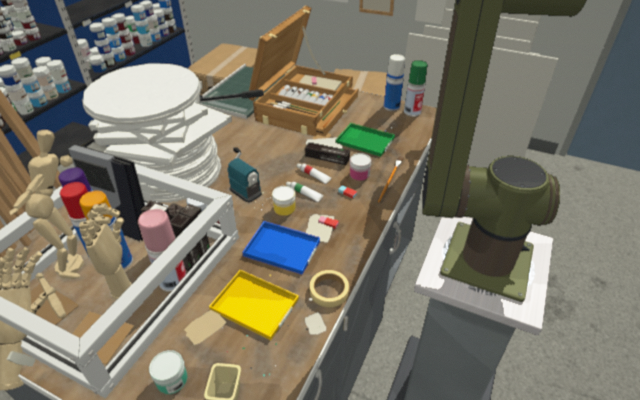

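The top view shows the trays at yellow (175,217), blue (247,205) and green (463,207). The tubes are at green (333,184) and red (367,178), the carton at (406,177), and the erasers at pink (300,231) and blue (355,229). The jars are at yellow (299,175) and pink (397,227). The side view agrees, and the sharpener stands behind the yellow jar.

```bash
cat > h.py <<'E'
import numpy as np,cv2
from rig import read_state, optics, env
def rays(m,uv,z):
    """cast pixels onto plane z (scalar or array)"""
    uv=np.atleast_2d(uv).astype(float)
    d=np.c_[uv,np.ones(len(uv))]@np.linalg.inv(m['K']).T@m['R']
    c=-m['R'].T@m['t']
    return c+d*((z-c[2])/d[:,2])[:,None]
def world(m,d):
    v,u=np.indices(d.shape)
    p=np.stack([u,v,np.ones_like(u)],-1)@np.linalg.inv(m['K']).T*d[...,None]
    return (p-m['t'])@m['R']
def rect(P):
    (c,s,a)=cv2.minAreaRect(P[:,:2].astype(np.float32))
    if s[0]<s[1]: s=s[::-1];a+=90
    return np.round(c,1),np.round(s,1),round((a+90)%180-90,1)  # long axis angle from x
E
python3 - <<'E'
from h import *
f=np.load('top0.npz');p,d=f['p'],f['d'];m=optics.camera_model('top')
W=world(m,d);hsv=cv2.cvtColor(p,cv2.COLOR_RGB2HSV)
print('table z',np.percentile(W[200:260,310:340,2],[5,50,95]))
big=np.array([[150,150],[500,280]])
def comp(mask,seed,name,z,r=40):
    mm=np.zeros_like(mask,np.uint8);u,v=seed;mm[v-r:v+r,u-r:u+r]=mask[v-r:v+r,u-r:u+r]
    n,l,st,c=cv2.connectedComponentsWithStats(mm)
    i=min(range(1,n),key=lambda i:np.hypot(*(c[i]-seed))-st[i,4]*.05)
    ys,xs=np.where(l==i);print(name,rect(rays(m,np.c_[xs,ys],z)),len(xs),'z',np.median(W[ys,xs,2]).round(1))
H,S,V=[hsv[...,i] for i in range(3)]
hm=(W[...,2]>6)
for n,s,z,r in [('green_tube',(333,184),18,32),('red_tube',(367,178),18,30),('carton',(406,177),38,32),('pink_er',(300,231),13,14),('blue_er',(355,229),13,14),('yjar',(299,175),61,20),('pjar',(397,227),61,20)]:
    comp(hm,s,n+' h',z,r)
for n,s,lo,hi in [('yellow',(175,217),20,35),('blue',(247,205),100,125),('green',(463,207),50,80)]:
    comp((H>lo)&(H<hi)&(S>150),s,n,16,45)
comp(V<60,(406,177),'carton c',38,32)
c=[cv2.resize(p[a:b,e:g,::-1],None,fx=5,fy=5,interpolation=cv2.INTER_CUBIC) for a,b,e,g in [(140,255,285,440)]]
cv2.imwrite('pics/crop.png',c[0])
E
```

```text
table z [-2.80604141  0.10081338  3.83983308]
green_tube h (array([563.4, -35.2]), array([114.1,  31.9]), -1.9) 393 z 17.1
red_tube h (array([ 576. , -128.3]), array([113.4,  30.2]), -6.9) 388 z 17.1
carton h (array([ 566.9, -228.2]), array([151.3,  47.4]), 6.1) 981 z 38.1
pink_er h (array([435. ,  53.3]), array([52.9, 21.1]), -1.1) 182 z 12.6
blue_er h (array([435.9, -90.9]), array([55.3, 23.1]), -10.5) 182 z 12.5
yjar h (array([574.4,  50.7]), array([70.3, 66.6]), -1.5) 584 z 59.3
pjar h (array([ 436.2, -189.2]), array([73.3, 65.3]), 88.5) 629 z 59.3
yellow (array([481.8, 381.6]), array([174.4, 133.6]), -2.7) 3287 z 4.7
blue (array([508.7, 193.2]), array([171.2, 129.2]), 3.6) 3062 z 4.6
green (array([ 489.5, -380.3]), array([167.6, 126.4]), -3.2) 2949 z 4.4
carton c (array([ 566.5, -226.9]), array([147.9,  45.8]), 4.7) 723 z 37.7
```

View pics/crop.png

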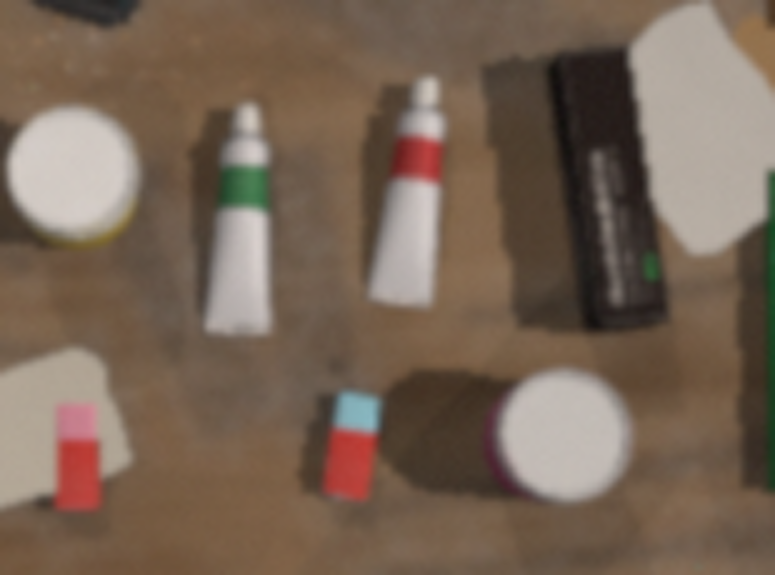

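The crop shows clean outlines: both tubes have their caps away from the robot, the carton's left side face is visible, and the pink eraser's tail lies on paper. Next I square the yaw and go above the green tube.

servo_tool(steps=[{"dr": [0, 0, 10.2], "xyz": [0, 0, -1]}, {"dr": [0, 0, 10.2], "xyz": [0, 0, -1]}, {"xyz": [2.8, -4.8, -0.3]}, {"xyz": [2.8, -4.8, -0.3]}, {"xyz": [2.8, -4.8, -0.3]}, {"xyz": [2.8, -4.8, -0.3]}, {"xyz": [2.8, -4.8, -0.3]}, {"xyz": [2.8, -4.8, -0.3]}, {"xyz": [2.8, -4.8, -0.3]}, {"xyz": [2.8, -4.8, -0.3]}, {"xyz": [2.8, -4.8, -0.3]}, {"xyz": [2.8, -4.8, -0.3]}, {"xyz": [2.8, -4.8, -0.3]}, {"xyz": [2.8, -4.8, -0.3]}, {"xyz": [0, 0, 0]}, {"xyz": [0, 0, 0]}])

```text
invalid input
```

```bash
python3 - <<'E'
from h import *
s=read_state();print(s['clock'],s['ee_pos'],s['eef_rot'],s['force'])
m=optics.camera_model('wrist')
p,d=optics.capture('wrist');cv2.imwrite('pics/w1.png',p[:,:,::-1]);np.savez('w1.npz',p=p,d=d)
print(m)
E
```

```text
0.1 [ 226.84663496 -608.5303758   213.52693485] [[ 9.37022339e-01  3.49269085e-01 -4.93018408e-04]
 [ 3.49269396e-01 -9.37020656e-01  1.78310784e-03]
 [ 1.60816011e-04 -1.84300812e-03 -9.99998289e-01]] [-0.12519546 -0.3174974  -1.09052686]
{'K': array([[287.02516231,   0.        , 320.15429023],
       [  0.        , 287.02516231, 200.66141439],
       [  0.        ,   0.        ,   1.        ]]), 'R': array([[ 0.34818489, -0.9374239 , -0.00192655],
       [-0.90847364, -0.33793736,  0.24591459],
       [-0.23117727, -0.08387353, -0.96928959]]), 't': array([-649.76212298,  -27.1495892 ,  389.61590117])}
```

View pics/w1.png

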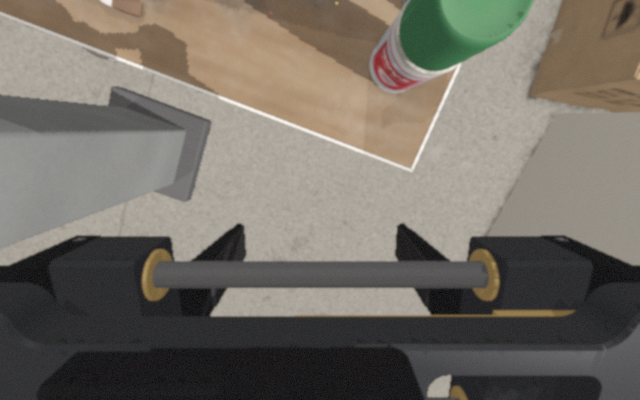

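The wrist view is still at the start: fingers at the bottom (240–400, 230), nothing of use in sight. The call was refused, probably because each row needs all three keys.

servo_tool(steps=[{"dr": [0, 0, 10.2], "xyz": [0, 0, -1], "gripper": 1}, {"dr": [0, 0, 10.2], "xyz": [0, 0, -1], "gripper": 1}, {"dr": [0, 0, 0], "xyz": [2.8, -4.8, -0.3], "gripper": 1}, {"dr": [0, 0, 0], "xyz": [2.8, -4.8, -0.3], "gripper": 1}, {"dr": [0, 0, 0], "xyz": [2.8, -4.8, -0.3], "gripper": 1}, {"dr": [0, 0, 0], "xyz": [2.8, -4.8, -0.3], "gripper": 1}, {"dr": [0, 0, 0], "xyz": [2.8, -4.8, -0.3], "gripper": 1}, {"dr": [0, 0, 0], "xyz": [2.8, -4.8, -0.3], "gripper": 1}, {"dr": [0, 0, 0], "xyz": [2.8, -4.8, -0.3], "gripper": 1}, {"dr": [0, 0, 0], "xyz": [2.8, -4.8, -0.3], "gripper": 1}, {"dr": [0, 0, 0], "xyz": [2.8, -4.8, -0.3], "gripper": 1}, {"dr": [0, 0, 0], "xyz": [2.8, -4.8, -0.3], "gripper": 1}, {"dr": [0, 0, 0], "xyz": [2.8, -4.8, -0.3], "gripper": 1}, {"dr": [0, 0, 0], "xyz": [2.8, -4.8, -0.3], "gripper": 1}, {"dr": [0, 0, 0], "xyz": [0, 0, 0], "gripper": 1}, {"dr": [0, 0, 0], "xyz": [0, 0, 0], "gripper": 1}], grip_force=15)

```text
clock: 2.15
ee_pos: [562.2, -32.9, 270.1]
eef_rot: [[1.0, 0.001, -0.001], [0.001, -1.0, -0.0], [-0.001, 0.0, -1.0]]
force: [0.3, -0.1, 0.3]
opening: 95.2
grip_force: 0.0
```

```bash
python3 - <<'E'
from h import *
s=read_state();print(s['clock'],s['ee_pos'],s['eef_rot'],s['force'])
m=optics.camera_model('wrist')
p,d=optics.capture('wrist');cv2.imwrite('pics/w2.png',p[:,:,::-1]);np.savez('w2.npz',p=p,d=d,**m)
E
```

```text
2.15 [562.219788   -32.88566533 270.14546941] [[ 9.99998627e-01  1.24146579e-03 -1.09756629e-03]
 [ 1.24108592e-03 -9.99999170e-01 -3.46714988e-04]
 [-1.09799582e-03  3.45352338e-04 -9.99999338e-01]] [ 0.34964752 -0.06525924  0.30604012]
```

View pics/w2.png

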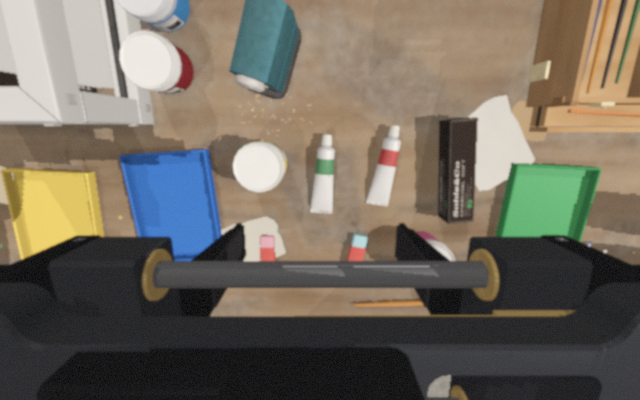

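The wrist view shows the green tube at (323,175), the red tube at (385,167), the carton at (457,170), and the blue and green trays; the fingers hide the lower part.

```bash
cat > meas.py <<'E'
from h import *
def comp(mask,seed,r,m,W,name,z):
    mm=np.zeros(mask.shape,np.uint8);u,v=seed;mm[v-r:v+r,u-r:u+r]=mask[v-r:v+r,u-r:u+r]
    n,l,st,c=cv2.connectedComponentsWithStats(mm)
    i=1+np.argmax(st[1:,4]);ys,xs=np.where(l==i)
    print(name,rect(rays(m,np.c_[xs,ys],z)),len(xs),'| depth',rect(W[ys,xs]),'z',np.percentile(W[ys,xs,2],[5,50,90]).round(1))
    return xs,ys
E
python3 - <<'E'
from meas import *
f=np.load('w2.npz');p,d=f['p'],f['d'];m={k:f[k] for k in 'KRt'}
W=world(m,d)
g=cv2.cvtColor(p,cv2.COLOR_RGB2HSV)
hm=(W[...,2]>5)
print('table',np.percentile(W[120:140,290:400,2],[5,50,95]))
for n,s,z,r in [('green_tube',(323,175),16,42),('red_tube',(385,167),16,42)]:
    xs,ys=comp(hm,s,r,m,W,n,z)
    P=rays(m,np.c_[xs,ys],16)
    # slice centres along x
    for a in range(int(P[:,0].min()),int(P[:,0].max()),15):
        q=P[(P[:,0]>=a)&(P[:,0]<a+15)];print(a+7,q[:,1].mean().round(1),np.ptp(q[:,1]).round(1),end='; ')
    print()
comp(W[...,2]>33,(457,170),55,m,W,'carton',38)
for n,s,lo,hi,r in [('blue',(172,205),100,125,70),('green',(547,200),50,80,70)]:
    xs,ys=comp((g[...,0]>lo)&(g[...,0]<hi)&(g[...,1]>130)&(W[...,2]<25)&(W[...,2]>10),s,r,m,W,n,16)
E
```

```text
table [-2.21601388 -0.75964128 17.19980465]
green_tube (array([567.1, -37.8]), array([110.5,  30.8]), -1.6) 1229 | depth (array([570.1, -37.8]), array([122.5,  31.6]), -1.4) z [ 7.2 17.  23. ]
518 -37.0 30.6; 533 -37.0 30.4; 548 -38.1 30.0; 563 -39.7 26.9; 578 -40.4 25.2; 593 -41.7 24.9; 608 -42.4 23.3; 623 -43.4 11.6; 
red_tube (array([ 579.1, -133.1]), array([111.2,  31. ]), -12.4) 1276 | depth (array([577.7, -92.7]), array([114.4, 111.5]), -88.1) z [ 7.2 17.  23.1]
533 -124.1 31.8; 548 -125.9 31.3; 563 -128.7 30.8; 578 -131.5 29.1; 593 -134.1 27.5; 608 -136.5 26.0; 623 -138.4 20.7; 638 -139.9 11.5; 
carton (array([ 570.2, -232.9]), array([148.6,  40.9]), 5.7) 2946 | depth (array([ 564.1, -146.7]), array([216.7, 149.4]), -86.2) z [35.9 37.6 38.6]
blue (array([527.9, 192.2]), array([137.9, 129.4]), 3.5) 850 | depth (array([528. , 193.8]), array([138.2, 129.8]), 2.9) z [10.8 14.6 16.1]
green (array([ 523.6, -442.2]), array([78.8,  5.3]), -3.0) 111 | depth (array([ 522.4, -446. ]), array([80.4,  2.9]), -3.0) z [10.2 11.9 13.9]
```

servo_tool(steps=[{"dr": [0, 0, 3.5], "xyz": [0.58, 0.66, 0], "gripper": 0.58}, {"dr": [0, 0, 0], "xyz": [0, 0, 5], "gripper": 0.58}, {"dr": [0, 0, 0], "xyz": [0, 0, 5], "gripper": 0.58}, {"dr": [0, 0, 0], "xyz": [0, 0, 5], "gripper": 0.58}, {"dr": [0, 0, 0], "xyz": [0, 0, 5], "gripper": 0.58}, {"dr": [0, 0, 0], "xyz": [0, 0, 3], "gripper": 0.58}, {"dr": [0, 0, 0], "xyz": [0, 0, 2], "gripper": 0.58}, {"dr": [0, 0, 0], "xyz": [0, 0, 1.5], "gripper": 0.58}, {"dr": [0, 0, 0], "xyz": [0, 0, 0], "gripper": 0.58}, {"dr": [0, 0, 0], "xyz": [0, 0, 0], "gripper": 0.58}], grip_force=10)

```text
clock: 3.45
ee_pos: [569.5, -39.7, 7.0]
eef_rot: [[0.998, -0.06, 0.002], [-0.06, -0.998, -0.0], [0.002, 0.0, -1.0]]
force: [-0.6, -0.1, -0.2]
opening: 55.0
grip_force: 0.0
```

servo_tool(steps=[{"dr": [0, 0, 0], "xyz": [0, 0, 0.3], "gripper": 0.58}, {"dr": [0, 0, 0], "xyz": [0, 0, 0], "gripper": 0.0}, {"dr": [0, 0, 0], "xyz": [0, 0, 0], "gripper": 0.0}, {"dr": [0, 0, 0], "xyz": [0, 0, 0], "gripper": 0.0}, {"dr": [0, 0, 0], "xyz": [0, 0, 0], "gripper": 0.0}, {"dr": [0, 0, 0], "xyz": [0, 0, 0], "gripper": 0.0}, {"dr": [0, 0, 0], "xyz": [0, 0, -2], "gripper": 0.0}, {"dr": [0, 0, 0], "xyz": [0, 0, -4], "gripper": 0.0}, {"dr": [0, 0, 0], "xyz": [0, 0, -4], "gripper": 0.0}, {"dr": [0, 0, 0], "xyz": [0, 0, -4], "gripper": 0.0}, {"dr": [0, 0, 0], "xyz": [0, 0, 0], "gripper": 0.0}])

```text
clock: 4.82
ee_pos: [571.5, -39.9, 148.7]
eef_rot: [[0.998, -0.06, 0.01], [-0.06, -0.998, -0.002], [0.01, 0.001, -1.0]]
force: [0.6, -0.1, -0.2]
opening: 27.8
grip_force: 10.0
```

servo_tool(steps=[{"dr": [0, 0, -3.4], "xyz": [0, 0, 0], "gripper": 0.0}, {"dr": [0, 0, 0], "xyz": [-1.26, -5.2, 0], "gripper": 0.0}, {"dr": [0, 0, 0], "xyz": [-1.26, -5.2, 0], "gripper": 0.0}, {"dr": [0, 0, 0], "xyz": [-1.26, -5.2, 0], "gripper": 0.0}, {"dr": [0, 0, 0], "xyz": [-1.26, -5.2, 0], "gripper": 0.0}, {"dr": [0, 0, 0], "xyz": [-1.26, -5.2, 0], "gripper": 0.0}, {"dr": [0, 0, -3.5], "xyz": [0, 0, 5], "gripper": 0.0}, {"dr": [0, 0, 0], "xyz": [0, 0, 4], "gripper": 0.0}, {"dr": [0, 0, 0], "xyz": [0, 0, 0], "gripper": 0.0}, {"dr": [0, 0, 0], "xyz": [0, 0, 0], "gripper": 0.0}, {"dr": [0, 0, 0], "xyz": [0, 0, 0], "gripper": 0.0}])

```text
clock: 6.2
ee_pos: [507.4, 221.0, 55.1]
eef_rot: [[0.998, 0.06, 0.004], [0.06, -0.998, 0.001], [0.004, -0.001, -1.0]]
force: [0.4, -0.1, -0.2]
opening: 27.7
grip_force: 10.0
```

servo_tool(steps=[{"dr": [0, 0, 0], "xyz": [0, 0, 2], "gripper": 0.0}, {"dr": [0, 0, 0], "xyz": [0, 0, 1.7], "gripper": 0.0}, {"dr": [0, 0, 0], "xyz": [0, 0, 0.9], "gripper": 0.0}, {"dr": [0, 0, 0], "xyz": [0, 0, 0], "gripper": 0.0}, {"dr": [0, 0, 0], "xyz": [0, 0, 0], "gripper": 0.0}])

```text
clock: 6.82
ee_pos: [505.5, 220.7, 6.3]
eef_rot: [[0.998, 0.06, -0.0], [0.06, -0.998, -0.0], [-0.0, 0.0, -1.0]]
force: [0.4, -1.2, -0.4]
opening: 27.9
grip_force: 10.0
```

servo_tool(steps=[{"dr": [0, 0, 0], "xyz": [0, 0, 0], "gripper": 0.38}, {"dr": [0, 0, 0], "xyz": [0, 0, 0], "gripper": 0.38}, {"dr": [0, 0, 0], "xyz": [0, 0, 0], "gripper": 0.38}, {"dr": [0, 0, 0], "xyz": [0, 0, -3], "gripper": 0.38}, {"dr": [0, 0, 0], "xyz": [0, 0, -5], "gripper": 0.38}, {"dr": [0, 0, 3.5], "xyz": [0, 0, -6], "gripper": 0.6}, {"dr": [0, 0, 0], "xyz": [1.22, 5.87, 0], "gripper": 0.6}, {"dr": [0, 0, 0], "xyz": [1.22, 5.87, 0], "gripper": 0.6}, {"dr": [0, 0, 0], "xyz": [1.22, 5.87, 0], "gripper": 0.6}, {"dr": [0, 0, 0], "xyz": [1.22, 5.87, 0], "gripper": 0.6}, {"dr": [0, 0, 0], "xyz": [1.22, 5.87, 0], "gripper": 0.6}, {"dr": [0, 0, 0], "xyz": [1.22, 5.87, 0], "gripper": 0.6}, {"dr": [0, 0, 8.6], "xyz": [0, 0, 0], "gripper": 0.6}, {"dr": [0, 0, 0], "xyz": [0, 0, 5], "gripper": 0.6}, {"dr": [0, 0, 0], "xyz": [0, 0, 4], "gripper": 0.6}, {"dr": [0, 0, 0], "xyz": [0, 0, 0], "gripper": 0.6}, {"dr": [0, 0, 0], "xyz": [0, 0, 0], "gripper": 0.6}])

```text
clock: 8.95
ee_pos: [579.5, -131.9, 58.3]
eef_rot: [[0.989, -0.151, 0.002], [-0.151, -0.989, -0.001], [0.002, 0.0, -1.0]]
force: [0.5, 0.4, -0.0]
opening: 57.2
grip_force: 0.0
```

```bash
python3 - <<'E'
from h import *
p,d=optics.capture('top');cv2.imwrite('pics/t2.png',cv2.resize(p[140:270,140:440,::-1],None,fx=2.6,fy=2.6,interpolation=cv2.INTER_CUBIC))
E
```

```text
(no output)
```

View pics/t2.png

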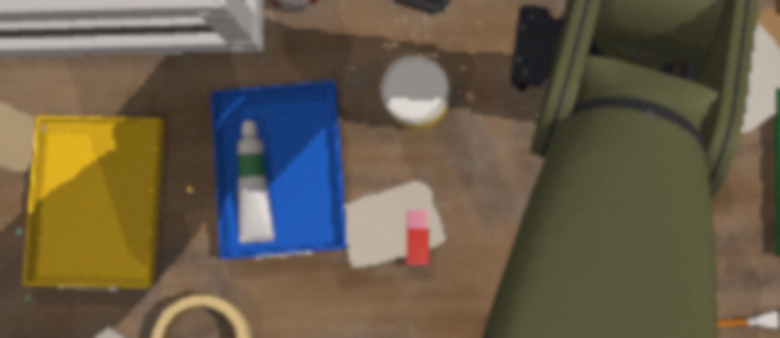

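The green tube lies flat in the blue tray at crop (253,182), about 7 mm clear of the front wall. I'll place the red one a little further back. Now I grasp the red tube.

servo_tool(steps=[{"dr": [0, 0, 0], "xyz": [0, 0, 2.5], "gripper": 0.6}, {"dr": [0, 0, 0], "xyz": [0, 0, 1.9], "gripper": 0.6}, {"dr": [0, 0, 0], "xyz": [0, 0, 0.9], "gripper": 0.6}, {"dr": [0, 0, 0], "xyz": [0, 0, 0], "gripper": 0.6}, {"dr": [0, 0, 0], "xyz": [0, 0, 0], "gripper": 0}, {"dr": [0, 0, 0], "xyz": [0, 0, 0], "gripper": 0}, {"dr": [0, 0, 0], "xyz": [0, 0, 0], "gripper": 0}, {"dr": [0, 0, 0], "xyz": [0, 0, 0], "gripper": 0}, {"dr": [0, 0, 0], "xyz": [0, 0, 0], "gripper": 0}])

```text
clock: 10.12
ee_pos: [578.8, -131.7, 4.1]
eef_rot: [[0.989, -0.15, 0.001], [-0.15, -0.989, -0.0], [0.001, 0.0, -1.0]]
force: [0.4, -0.8, 1.7]
opening: 27.6
grip_force: 10.0
```

servo_tool(steps=[{"dr": [0, 0, 0], "xyz": [0, 0, -3], "gripper": 0}, {"dr": [0, 0, 0], "xyz": [0, 0, -5], "gripper": 0}, {"dr": [0, 0, -8.6], "xyz": [0, 0, -6], "gripper": 0}, {"dr": [0, 0, 0], "xyz": [-1.42, -5.92, 0], "gripper": 0}, {"dr": [0, 0, 0], "xyz": [-1.42, -5.92, 0], "gripper": 0}, {"dr": [0, 0, 0], "xyz": [-1.42, -5.92, 0], "gripper": 0}, {"dr": [0, 0, 0], "xyz": [-1.42, -5.92, 0], "gripper": 0}, {"dr": [0, 0, 0], "xyz": [-1.42, -5.92, 0], "gripper": 0}, {"dr": [0, 0, -3.5], "xyz": [0, 0, 5], "gripper": 0}, {"dr": [0, 0, 0], "xyz": [0, 0, 3.9], "gripper": 0}, {"dr": [0, 0, 0], "xyz": [0, 0, 0], "gripper": 0}, {"dr": [0, 0, 0], "xyz": [0, 0, 0], "gripper": 0}, {"dr": [0, 0, 0], "xyz": [0, 0, 0], "gripper": 0}])

```text
clock: 11.75
ee_pos: [509.6, 164.6, 57.1]
eef_rot: [[0.998, 0.06, 0.004], [0.06, -0.998, 0.001], [0.004, -0.001, -1.0]]
force: [0.7, -0.6, -0.2]
opening: 27.8
grip_force: 10.0
```

servo_tool(steps=[{"dr": [0, 0, 0], "xyz": [0, 0, 2], "gripper": 0.0}, {"dr": [0, 0, 0], "xyz": [0, 0, 1.8], "gripper": 0.0}, {"dr": [0, 0, 0], "xyz": [0, 0, 0.9], "gripper": 0.0}, {"dr": [0, 0, 0], "xyz": [0, 0, 0], "gripper": 0.0}, {"dr": [0, 0, 0], "xyz": [0, 0, 0], "gripper": 0.0}])

```text
clock: 12.38
ee_pos: [508.1, 164.5, 8.0]
eef_rot: [[0.998, 0.06, 0.0], [0.06, -0.998, 0.0], [0.0, -0.0, -1.0]]
force: [-0.4, -0.1, -0.9]
opening: 27.5
grip_force: 10.0
```

servo_tool(steps=[{"dr": [0, 0, 0], "xyz": [0, 0, 0], "gripper": 0.38}, {"dr": [0, 0, 0], "xyz": [0, 0, 0], "gripper": 0.38}, {"dr": [0, 0, 0], "xyz": [0, 0, 0], "gripper": 0.38}, {"dr": [0, 0, 0], "xyz": [0, 0, -3], "gripper": 0.38}, {"dr": [0, 0, 0], "xyz": [0, 0, -5], "gripper": 0.38}, {"dr": [0, 0, 3.5], "xyz": [0, 0, -3], "gripper": 0.55}, {"dr": [0, 0, 0], "xyz": [-2.43, 3.72, 0], "gripper": 0.55}, {"dr": [0, 0, 0], "xyz": [-2.43, 3.72, 0], "gripper": 0.55}, {"dr": [0, 0, 0], "xyz": [-2.43, 3.72, 0], "gripper": 0.55}, {"dr": [0, 0, 1], "xyz": [0, 0, 3], "gripper": 0.55}, {"dr": [0, 0, 0], "xyz": [0, 0, 2.5], "gripper": 0.55}, {"dr": [0, 0, 0], "xyz": [0, 0, 0], "gripper": 0.55}, {"dr": [0, 0, 0], "xyz": [0, 0, 0], "gripper": 0.55}])

```text
clock: 14.0
ee_pos: [435.4, 53.0, 63.6]
eef_rot: [[1.0, -0.018, 0.001], [-0.018, -1.0, 0.0], [0.001, -0.0, -1.0]]
force: [0.9, 0.8, -1.2]
opening: 52.3
grip_force: 0.0
```

```bash
python3 - <<'E'
from h import *
p,d=optics.capture('wrist');t,d=optics.capture('top')
cv2.imwrite('pics/w3.png',np.vstack([p[:300,:,::-1],cv2.resize(t[150:260,130:370,::-1],(640,293))]))
E
```

```text
(no output)
```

View pics/w3.png

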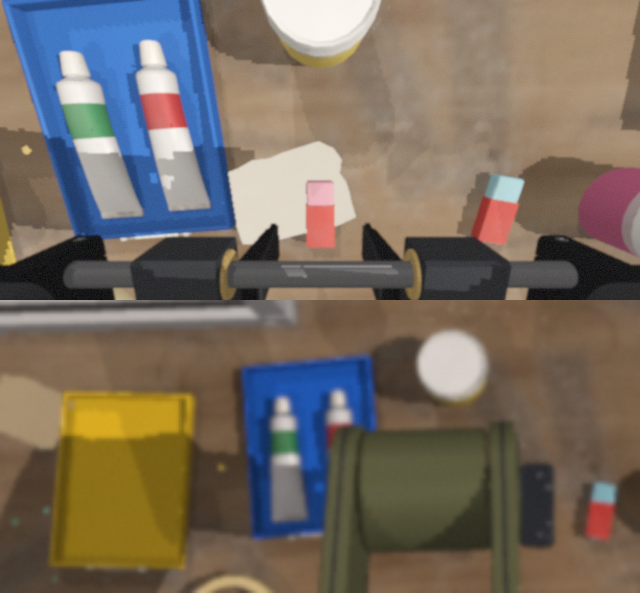

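Both tubes lie side by side in the blue tray, at (100,140) and (170,130), and the pink eraser (320,213) is centred between the fingers. Descend and grip.

servo_tool(steps=[{"dr": [0, 0, 0], "xyz": [0, 0, 3], "gripper": 0.55}, {"dr": [0, 0, 0], "xyz": [0, 0, 2], "gripper": 0.55}, {"dr": [0, 0, 0], "xyz": [0, 0, 0.8], "gripper": 0.55}, {"dr": [0, 0, 0], "xyz": [0, 0, 0], "gripper": 0.55}, {"dr": [0, 0, 0], "xyz": [0, 0, 0], "gripper": 0}, {"dr": [0, 0, 0], "xyz": [0, 0, 0], "gripper": 0}, {"dr": [0, 0, 0], "xyz": [0, 0, 0], "gripper": 0}, {"dr": [0, 0, 0], "xyz": [0, 0, 0], "gripper": 0}, {"dr": [0, 0, 0], "xyz": [0, 0, 0], "gripper": 0}])

```text
clock: 15.22
ee_pos: [435.1, 52.9, 5.1]
eef_rot: [[1.0, -0.018, 0.001], [-0.018, -1.0, -0.0], [0.001, 0.0, -1.0]]
force: [-0.0, -0.5, 3.2]
opening: 22.9
grip_force: 10.0
```

servo_tool(steps=[{"dr": [0, 0, 0], "xyz": [0, 0, -3], "gripper": 0}, {"dr": [0, 0, 0], "xyz": [0, 0, -5], "gripper": 0}, {"dr": [0, 0, 0], "xyz": [0, 0, -2], "gripper": 0}, {"dr": [0, 0, 0], "xyz": [0.69, -5.94, 0], "gripper": 0}, {"dr": [0, 0, 0], "xyz": [0.69, -5.94, 0], "gripper": 0}, {"dr": [0, 0, 0], "xyz": [0.69, -5.94, 0], "gripper": 0}, {"dr": [0, 0, 0], "xyz": [0.69, -5.94, 0], "gripper": 0}, {"dr": [0, 0, 0], "xyz": [0.69, -5.94, 0], "gripper": 0}, {"dr": [0, 0, 0], "xyz": [0.69, -5.94, 0], "gripper": 0}, {"dr": [0, 0, 1.7], "xyz": [0, 0, 5], "gripper": 0}, {"dr": [0, 0, 0], "xyz": [0, 0, 0], "gripper": 0}, {"dr": [0, 0, 0], "xyz": [0, 0, 0], "gripper": 0}, {"dr": [0, 0, 0], "xyz": [0, 0, 0], "gripper": 0}])

```text
clock: 16.85
ee_pos: [484.0, 408.7, 57.0]
eef_rot: [[0.999, -0.049, 0.003], [-0.049, -0.999, 0.002], [0.003, -0.002, -1.0]]
force: [-0.0, -0.1, 0.7]
opening: 22.7
grip_force: 10.0
```

servo_tool(steps=[{"dr": [0, 0, 0], "xyz": [0, 0, 2.2], "gripper": 0}, {"dr": [0, 0, 0], "xyz": [0, 0, 1.6], "gripper": 0}, {"dr": [0, 0, 0], "xyz": [0, 0, 0.8], "gripper": 0}, {"dr": [0, 0, 0], "xyz": [0, 0, 0], "gripper": 0}, {"dr": [0, 0, 0], "xyz": [0, 0, 0], "gripper": 0}])

```text
clock: 17.48
ee_pos: [482.6, 408.4, 8.1]
eef_rot: [[0.999, -0.048, -0.001], [-0.048, -0.999, -0.0], [-0.0, 0.0, -1.0]]
force: [0.2, 0.2, 0.0]
opening: 23.2
grip_force: 10.0
```

servo_tool(steps=[{"dr": [0, 0, 0], "xyz": [0, 0, 0], "gripper": 0.36}, {"dr": [0, 0, 0], "xyz": [0, 0, 0], "gripper": 0.36}, {"dr": [0, 0, 0], "xyz": [0, 0, 0], "gripper": 0.36}, {"dr": [0, 0, 0], "xyz": [0, 0, -3], "gripper": 0.36}, {"dr": [0, 0, 0], "xyz": [0, 0, -5], "gripper": 0.36}, {"dr": [0, 0, -2.8], "xyz": [0, 0, -3], "gripper": 0.55}, {"dr": [0, 0, 0], "xyz": [-0.52, 5.55, 0], "gripper": 0.55}, {"dr": [0, 0, 0], "xyz": [-0.52, 5.55, 0], "gripper": 0.55}, {"dr": [0, 0, 0], "xyz": [-0.52, 5.55, 0], "gripper": 0.55}, {"dr": [0, 0, 0], "xyz": [-0.52, 5.55, 0], "gripper": 0.55}, {"dr": [0, 0, 0], "xyz": [-0.52, 5.55, 0], "gripper": 0.55}, {"dr": [0, 0, 0], "xyz": [-0.52, 5.55, 0], "gripper": 0.55}, {"dr": [0, 0, 0], "xyz": [-0.52, 5.55, 0], "gripper": 0.55}, {"dr": [0, 0, 0], "xyz": [-0.52, 5.55, 0], "gripper": 0.55}, {"dr": [0, 0, 0], "xyz": [-0.52, 5.55, 0], "gripper": 0.55}, {"dr": [0, 0, 10.5], "xyz": [0, 0, 3], "gripper": 0.55}, {"dr": [0, 0, 0], "xyz": [0, 0, 2.5], "gripper": 0.55}, {"dr": [0, 0, 0], "xyz": [0, 0, 0], "gripper": 0.55}, {"dr": [0, 0, 0], "xyz": [0, 0, 0], "gripper": 0.55}])

```text
clock: 19.85
ee_pos: [437.0, -91.1, 64.7]
eef_rot: [[0.983, -0.181, 0.001], [-0.181, -0.983, -0.0], [0.001, 0.0, -1.0]]
force: [-0.2, -1.4, 0.3]
opening: 52.3
grip_force: 0.0
```

```bash
python3 - <<'E'
from h import *
p,d=optics.capture('wrist');t,d=optics.capture('top')
cv2.imwrite('pics/w4.png',np.vstack([p[:300,:,::-1],cv2.resize(t[150:260,130:370,::-1],(640,293))]))
E
```

```text
(no output)
```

View pics/w4.png

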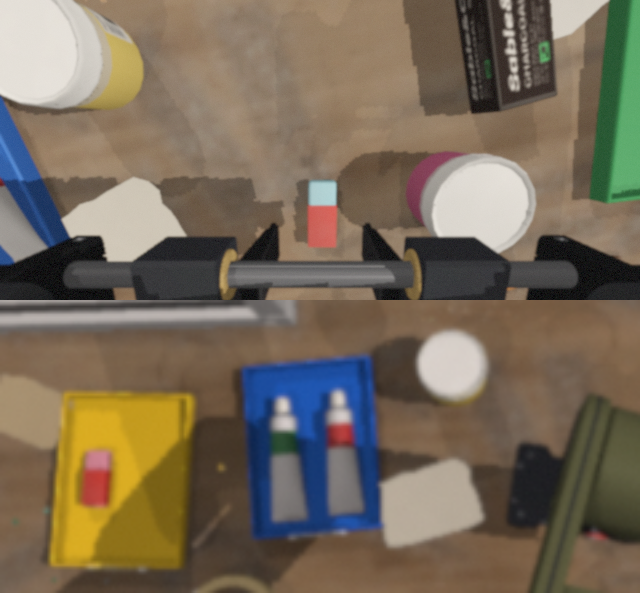

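The pink eraser lies in the yellow tray (97,478), and the blue eraser (322,213) is centred and aligned between the fingers. Descend and grip.

servo_tool(steps=[{"dr": [0, 0, 0], "xyz": [0, 0, 3], "gripper": 0.55}, {"dr": [0, 0, 0], "xyz": [0, 0, 2], "gripper": 0.55}, {"dr": [0, 0, 0], "xyz": [0, 0, 0.9], "gripper": 0.55}, {"dr": [0, 0, 0], "xyz": [0, 0, 0], "gripper": 0.55}, {"dr": [0, 0, 0], "xyz": [0, 0, 0], "gripper": 0}, {"dr": [0, 0, 0], "xyz": [0, 0, 0], "gripper": 0}, {"dr": [0, 0, 0], "xyz": [0, 0, 0], "gripper": 0}, {"dr": [0, 0, 0], "xyz": [0, 0, 0], "gripper": 0}, {"dr": [0, 0, 0], "xyz": [0, 0, 0], "gripper": 0}])

```text
clock: 21.08
ee_pos: [436.6, -91.2, 5.1]
eef_rot: [[0.983, -0.181, 0.0], [-0.181, -0.983, -0.0], [0.001, 0.0, -1.0]]
force: [-0.3, -0.5, 2.8]
opening: 23.2
grip_force: 10.0
```

servo_tool(steps=[{"dr": [0, 0, 0], "xyz": [0, 0, -3], "gripper": 0}, {"dr": [0, 0, 0], "xyz": [0, 0, -5], "gripper": 0}, {"dr": [0, 0, -10.4], "xyz": [0, 0, -2], "gripper": 0}, {"dr": [0, 0, 0], "xyz": [0.55, -5.56, 0], "gripper": 0}, {"dr": [0, 0, 0], "xyz": [0.55, -5.56, 0], "gripper": 0}, {"dr": [0, 0, 0], "xyz": [0.55, -5.56, 0], "gripper": 0}, {"dr": [0, 0, 0], "xyz": [0.55, -5.56, 0], "gripper": 0}, {"dr": [0, 0, 0], "xyz": [0.55, -5.56, 0], "gripper": 0}, {"dr": [0, 0, 0], "xyz": [0.55, -5.56, 0], "gripper": 0}, {"dr": [0, 0, 0], "xyz": [0.55, -5.56, 0], "gripper": 0}, {"dr": [0, 0, 0], "xyz": [0.55, -5.56, 0], "gripper": 0}, {"dr": [0, 0, 2.7], "xyz": [0, 0, 5], "gripper": 0}, {"dr": [0, 0, 0], "xyz": [0, 0, 0], "gripper": 0}, {"dr": [0, 0, 0], "xyz": [0, 0, 0], "gripper": 0}, {"dr": [0, 0, 0], "xyz": [0, 0, 0], "gripper": 0}])

```text
clock: 22.95
ee_pos: [482.1, 353.8, 56.9]
eef_rot: [[0.999, -0.049, 0.003], [-0.049, -0.999, 0.002], [0.003, -0.002, -1.0]]
force: [-0.1, -0.1, 1.0]
opening: 23.6
grip_force: 10.0
```

servo_tool(steps=[{"dr": [0, 0, 0], "xyz": [0, 0, 2.2], "gripper": 0}, {"dr": [0, 0, 0], "xyz": [0, 0, 1.6], "gripper": 0}, {"dr": [0, 0, 0], "xyz": [0, 0, 0.8], "gripper": 0}, {"dr": [0, 0, 0], "xyz": [0, 0, 0], "gripper": 0}, {"dr": [0, 0, 0], "xyz": [0, 0, 0], "gripper": 0}])

```text
clock: 23.58
ee_pos: [481.1, 353.9, 9.1]
eef_rot: [[0.999, -0.048, 0.001], [-0.048, -0.999, 0.0], [0.001, -0.0, -1.0]]
force: [-0.7, 0.9, -0.5]
opening: 23.1
grip_force: 10.0
```

servo_tool(steps=[{"dr": [0, 0, 0], "xyz": [0, 0, 0], "gripper": 0.36}, {"dr": [0, 0, 0], "xyz": [0, 0, 0], "gripper": 0.36}, {"dr": [0, 0, 0], "xyz": [0, 0, 0], "gripper": 0.36}, {"dr": [0, 0, 0], "xyz": [0, 0, -3], "gripper": 0.36}, {"dr": [0, 0, 0], "xyz": [0, 0, -5], "gripper": 0.36}, {"dr": [0, 0, -2.8], "xyz": [0, 0, -5], "gripper": 0.75}, {"dr": [0, 0, 0], "xyz": [0.89, 5.87, 0], "gripper": 0.75}, {"dr": [0, 0, 0], "xyz": [0.89, 5.87, 0], "gripper": 0.75}, {"dr": [0, 0, 0], "xyz": [0.89, 5.87, 0], "gripper": 0.75}, {"dr": [0, 0, 0], "xyz": [0.89, 5.87, 0], "gripper": 0.75}, {"dr": [0, 0, 0], "xyz": [0.89, 5.87, 0], "gripper": 0.75}, {"dr": [0, 0, 0], "xyz": [0.89, 5.87, 0], "gripper": 0.75}, {"dr": [0, 0, 0], "xyz": [0.89, 5.87, 0], "gripper": 0.75}, {"dr": [0, 0, 0], "xyz": [0.89, 5.87, 0], "gripper": 0.75}, {"dr": [0, 0, 0], "xyz": [0.89, 5.87, 0], "gripper": 0.75}, {"dr": [0, 0, 0], "xyz": [0.89, 5.87, 0], "gripper": 0.75}, {"dr": [0, 0, -5.5], "xyz": [0, 0, 0], "gripper": 0.75}, {"dr": [0, 0, 0], "xyz": [0, 0, 0], "gripper": 0.75}, {"dr": [0, 0, 0], "xyz": [0, 0, 0], "gripper": 0.75}])

```text
clock: 25.95
ee_pos: [570.1, -232.6, 138.5]
eef_rot: [[0.995, 0.096, -0.0], [0.096, -0.995, 0.0], [-0.0, -0.0, -1.0]]
force: [-0.1, -0.1, 0.3]
opening: 71.4
grip_force: 0.0
```

```bash
python3 - <<'E'
from meas import *
print(read_state()['ee_pos'])
m=optics.camera_model('wrist')
p,d=optics.capture('wrist');t,_=optics.capture('top')
W=world(m,d)
hm=(W[...,2]>33)&(W[...,2]<42)&(W[...,1]<-190)&(W[...,1]>-280)&(W[...,0]<670)&(W[...,0]>470)
hm[250:]=0
ys,xs=np.where(hm);P=rays(m,np.c_[xs,ys],38);print(rect(P),rect(W[ys,xs]),len(xs),np.median(W[ys,xs,2]))
for a in range(500,660,25):
    q=P[(P[:,0]>=a)&(P[:,0]<a+25)]
    if len(q):print(a+12,np.percentile(q[:,1],[1,50,99]).round(1))
g=cv2.cvtColor(p,cv2.COLOR_RGB2HSV)
ys,xs=np.where((g[...,0]>50)&(g[...,0]<80)&(g[...,1]>130)&(W[...,2]>12)&(W[...,2]<20)&(W[...,1]<-300)&(W[...,1]>-460)&(W[...,0]<600))
print('green rim',rect(rays(m,np.c_[xs,ys],16)),len(xs))
f=np.load('top0.npz');M=optics.camera_model('top');W0=world(M,f['d']);g=cv2.cvtColor(f['p'],cv2.COLOR_RGB2HSV)
for n,lo,hi,y0 in [('green',50,85,-381),('blue',100,125,193),('yellow',20,35,381)]:
    k=(g[...,0]>lo)&(g[...,0]<hi)&(g[...,1]>130)&(W0[...,2]<25)&(abs(W0[...,1]-y0)<90)&(abs(W0[...,0]-490)<120)
    ys,xs=np.where(k);print(n,rect(rays(M,np.c_[xs,ys],16)))
cv2.imwrite('pics/w5.png',np.vstack([p[:300,:,::-1],cv2.resize(t[150:260,130:370,::-1],(640,293))]))
E
```

```text
[ 570.07666296 -232.59825812  138.52190914]
(array([ 582.1, -233.1]), array([124.5,  37.8]), 5.1) (array([ 581.8, -233.2]), array([125.1,  38.1]), 5.1) 5017 37.665097602014654
512 [-256.9 -235.9 -220.5]
537 [-255.8 -236.7 -218.1]
562 [-253.8 -234.8 -216.1]
587 [-251.1 -232.6 -214.1]
612 [-249.3 -230.6 -212.1]
637 [-247.2 -229.2 -209.7]
green rim (array([ 506.7, -382.2]), array([142.7, 124.9]), -2.9) 119
green (array([ 489.8, -380.3]), array([168.9, 128.5]), -2.9)
blue (array([508.9, 193.2]), array([172. , 129.9]), 3.6)
yellow (array([481.5, 381.7]), array([175. , 133.6]), -2.7)
```

View pics/w5.png

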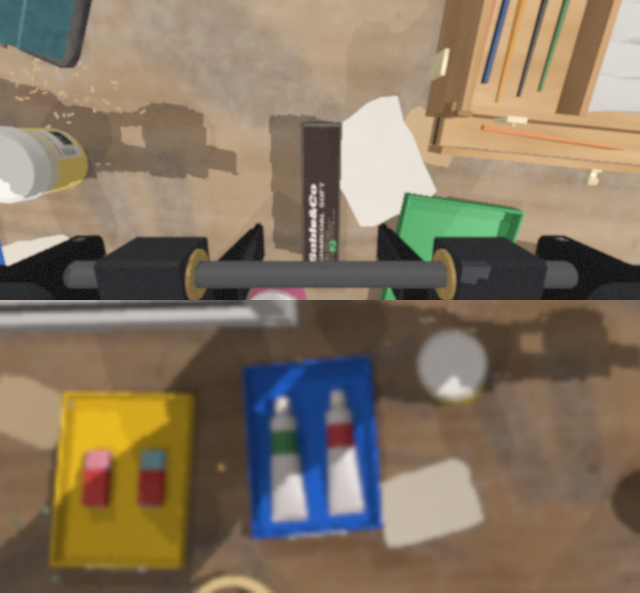

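All four small items lie correctly in their trays, and the carton (320,190) is centred between the fingers. Descend and grip.

servo_tool(steps=[{"dr": [0, 0, 0], "xyz": [0, 0.15, 4], "gripper": 0.75}, {"dr": [0, 0, 0], "xyz": [0, 0, 4], "gripper": 0.75}, {"dr": [0, 0, 0], "xyz": [0, 0, 3], "gripper": 0.75}, {"dr": [0, 0, 0], "xyz": [0, 0, 1.5], "gripper": 0.75}, {"dr": [0, 0, 0], "xyz": [0, 0, 0.7], "gripper": 0.75}, {"dr": [0, 0, 0], "xyz": [0, 0, 0], "gripper": 0.75}, {"dr": [0, 0, 0], "xyz": [0, 0, 0], "gripper": 0}, {"dr": [0, 0, 0], "xyz": [0, 0, 0], "gripper": 0}, {"dr": [0, 0, 0], "xyz": [0, 0, 0], "gripper": 0}, {"dr": [0, 0, 0], "xyz": [0, 0, 0], "gripper": 0}, {"dr": [0, 0, 0], "xyz": [0, 0, 0], "gripper": 0}], grip_force=15)

```text
clock: 27.42
ee_pos: [570.4, -234.7, 6.9]
eef_rot: [[0.995, 0.097, 0.0], [0.097, -0.995, 0.0], [0.0, -0.0, -1.0]]
force: [-0.3, 0.4, 2.0]
opening: 38.2
grip_force: 15.0
```

servo_tool(steps=[{"dr": [0, 0, 0], "xyz": [0, 0, -3], "gripper": 0}, {"dr": [0, 0, 0], "xyz": [0, 0, -4], "gripper": 0}, {"dr": [0, 0, 5.5], "xyz": [0, 0, -4], "gripper": 0}, {"dr": [0, 0, 0], "xyz": [-2.63, 4.88, 0], "gripper": 0}, {"dr": [0, 0, 0], "xyz": [-2.63, 4.88, 0], "gripper": 0}, {"dr": [0, 0, 0], "xyz": [-2.63, 4.88, 0], "gripper": 0}, {"dr": [0, 0, 2.9], "xyz": [0, 0, 4], "gripper": 0}, {"dr": [0, 0, 0], "xyz": [0, 0, 2], "gripper": 0}, {"dr": [0, 0, 0], "xyz": [0, 0, 0], "gripper": 0}, {"dr": [0, 0, 0], "xyz": [0, 0, 0], "gripper": 0}, {"dr": [0, 0, 0], "xyz": [0, 0, 0], "gripper": 0}])

```text
clock: 28.8
ee_pos: [492.8, -381.5, 58.4]
eef_rot: [[0.999, -0.049, 0.002], [-0.049, -0.999, -0.002], [0.002, 0.002, -1.0]]
force: [0.9, 0.6, -0.7]
opening: 38.3
grip_force: 15.0
```

```bash
python3 - <<'E'
from h import *
print(read_state()['ee_pos'])
p,d=optics.capture('wrist');s,_=optics.capture('side')
cv2.imwrite('pics/w6.png',np.vstack([p[:300,:,::-1],cv2.resize(s[110:190,290:450,::-1],(580,290)).__array__() if 0 else cv2.resize(s[100:190,260:452,::-1],(640,300))]))
E
```

```text
[ 492.77649403 -381.47128578   58.3836254 ]
```

View pics/w6.png

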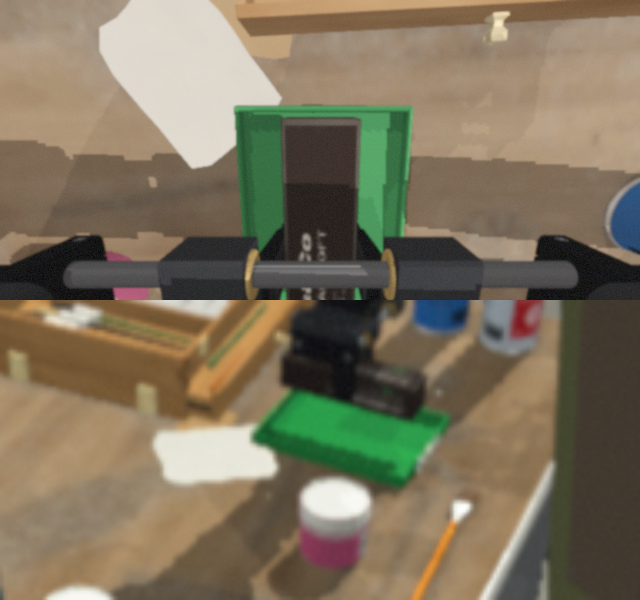

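The carton is squarely above the green tray, with its far end at (320,120) inside the back wall. Lower it.

servo_tool(steps=[{"dr": [0, 0, 0], "xyz": [0, 0, 2], "gripper": 0}, {"dr": [0, 0, 0], "xyz": [0, 0, 1.4], "gripper": 0}, {"dr": [0, 0, 0], "xyz": [0, 0, 0.8], "gripper": 0}, {"dr": [0, 0, 0], "xyz": [0, 0, 0.3], "gripper": 0}, {"dr": [0, 0, 0], "xyz": [0, 0, 0], "gripper": 0}, {"dr": [0, 0, 0], "xyz": [0, 0, 0], "gripper": 0}])

```text
clock: 29.65
ee_pos: [491.8, -381.5, 11.9]
eef_rot: [[0.999, -0.05, 0.001], [-0.05, -0.999, -0.001], [0.001, 0.001, -1.0]]
force: [-0.1, -0.4, -0.9]
opening: 37.9
grip_force: 15.0
```

servo_tool(steps=[{"dr": [0, 0, 0], "xyz": [0, 0, 0.1], "gripper": 0}, {"dr": [0, 0, 0], "xyz": [0, 0, 0], "gripper": 0.55}, {"dr": [0, 0, 0], "xyz": [0, 0, 0], "gripper": 0.55}, {"dr": [0, 0, 0], "xyz": [0, 0, 0], "gripper": 0.55}, {"dr": [0, 0, 0], "xyz": [0, 0, 0], "gripper": 0.55}, {"dr": [0, 0, 0], "xyz": [0, 0, -3], "gripper": 0.55}, {"dr": [0, 0, 0], "xyz": [0, 0, -5], "gripper": 0.55}, {"dr": [0, 0, 0], "xyz": [0, 0, -6], "gripper": 0.55}, {"dr": [0, 0, 0], "xyz": [0, 0, -6], "gripper": 0.55}, {"dr": [0, 0, 0], "xyz": [-4, -4, 0], "gripper": 0.55}, {"dr": [0, 0, 0], "xyz": [-4, -4, 0], "gripper": 0.55}, {"dr": [0, 0, 0], "xyz": [-2, -5, 0], "gripper": 0.55}, {"dr": [0, 0, 0], "xyz": [0, -5, 0], "gripper": 0.55}, {"dr": [0, 0, 0], "xyz": [0, -5, 0], "gripper": 0.55}, {"dr": [0, 0, 0], "xyz": [0, 0, 0], "gripper": 0.55}, {"dr": [0, 0, 0], "xyz": [0, 0, 0], "gripper": 0.55}])

```text
clock: 31.65
ee_pos: [403.2, -146.8, 210.8]
eef_rot: [[0.999, -0.049, 0.0], [-0.049, -0.999, -0.001], [0.0, 0.001, -1.0]]
force: [-0.5, -0.2, 0.6]
opening: 52.3
grip_force: 0.0
```

```bash
python3 - <<'E'
from h import *
s=read_state();print(s['ee_pos'],s['force'])
t,_=optics.capture('top')
cv2.imwrite('pics/end.png',cv2.resize(t[130:270,130:510,::-1],None,fx=2.1,fy=2.1,interpolation=cv2.INTER_CUBIC))
E
```

```text
[ 403.22776792 -146.83242162  210.84313522] [-0.53683532 -0.15272102  0.5847546 ]
```

View pics/end.png

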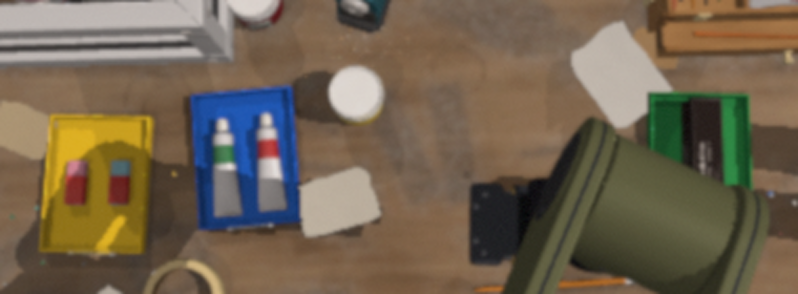

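Tubes and erasers are fine and the yellow jar is in place; the arm hides the front of the carton (705,140). I clear the view and measure.

servo_tool(steps=[{"dr": [0, 0, 0], "xyz": [0, -6, 0], "gripper": 0.55}, {"dr": [0, 0, 0], "xyz": [0, -6, 0], "gripper": 0.55}, {"dr": [0, 0, 0], "xyz": [0, -6, 0], "gripper": 0.55}, {"dr": [0, 0, 0], "xyz": [0, -6, 0], "gripper": 0.55}, {"dr": [0, 0, 0], "xyz": [0, 0, 0], "gripper": 0.55}, {"dr": [0, 0, 0], "xyz": [0, 0, 0], "gripper": 0.55}])

```text
clock: 32.45
ee_pos: [415.5, 92.3, 210.4]
eef_rot: [[0.999, -0.051, -0.001], [-0.051, -0.999, -0.001], [-0.001, 0.001, -1.0]]
force: [0.1, -0.8, -0.7]
opening: 52.7
grip_force: 0.0
```

```bash
python3 - <<'E'
from meas import *
t,d=optics.capture('top');M=optics.camera_model('top');W=world(M,d)
k=(W[...,2]>30)&(W[...,2]<60)&(abs(W[...,1]+381)<70)&(abs(W[...,0]-490)<100)
ys,xs=np.where(k);print('carton',rect(rays(M,np.c_[xs,ys],42)),np.percentile(W[ys,xs,2],[5,50,95]).round(1))
for n,x,y in[('yjar',574,51),('pjar',436,-189)]:
    k=(W[...,2]>50)&(W[...,2]<75)&(np.hypot(W[...,1]-y,W[...,0]-x)<60)
    ys,xs=np.where(k);print(n,rect(rays(M,np.c_[xs,ys],61)))
cv2.imwrite('pics/end2.png',cv2.resize(t[150:260,380:510,::-1],None,fx=5,fy=5,interpolation=cv2.INTER_CUBIC))
E
```

```text
carton (array([ 489.7, -377.3]), array([146.8,  43.2]), -2.8) [36.1 42.3 45.2]
yjar (array([577. ,  51.9]), array([65.2, 64. ]), -1.4)
pjar (array([ 436.1, -192.9]), array([65.6, 65.4]), -2.9)
```

View pics/end2.png

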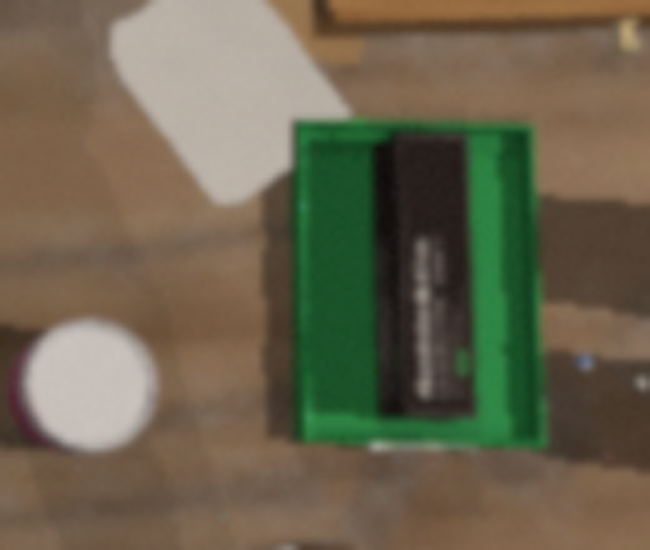

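The carton lies flat inside the green tray (425,275), with its top at 42 mm and its centre on the tray's. The pink jar (90,385) has not moved.

```bash
python3 -c "
from rig import env
print(env.close_job())"
```

```text
the job is handed in; nothing more can be done
None
```

All five things are in their trays: both tubes in blue, both erasers in yellow and the carton in green. Each lies flat inside the walls, the jars stand where they were, and I handed the job in at about 32.5 s of the 144 s; the hand-in returned no verdict.

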